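# Roll the body tube to the line and clamp it

### The job

Press your fingertips on the crown of the black body tube and roll it along the felt mat until it lies squarely over the white line, then let go so that it rests there by itself; do not shove it from the side or lift it, and press gently. Then swing the red-handled clamp lever shut, fully home, so that its V saddle straddles the tube, and take your hand away. Leave everything else on the bench where it is.

Things in the scene. Friction and masses are not known exactly. Their poses are not given: they have to be found in the camera images.
- tube_center (a point): Centre of the body tube: a closed, hard black cylinder with brass end rings, 90 mm in diameter, 150 mm long, 0.4 to 0.72 kg, too wide to grip. It lies on the mat: centre 47 mm, crown 92 mm above the bench. x runs along its length; y, z turn as it rolls. Starts on either side of the line, 105 to 155 mm away. Crown pushed 2 mm: it rolls 1 mm without slip; slight rolling resistance stops it.
- mark (a point): Middle of the white line, on top of the fixed grey felt mat (2 mm thick, 190 x 430 mm). x runs along the line (away from the robot, towards the clamp's block), y along the mat's length (the rolling direction), z up. The tube is at the line when its centre is straight above this point and its axis parallel to x.
- clamp (a joint): Angle of the clamp lever (rad): 0 shut (level on its stop, pointing along the line back towards the robot), grows as it swings up and open; pi/2 is straight up, 1.85 fully open; starts at 1.42 to 1.7. The stiff hinge (about 0.18 N m) keeps it where it is left; about 2 N at the handle moves it.
- clamp_hinge (a point): Hinge axis of the lever, parallel to the mark's y, on top of an aluminium block (34 x 44 mm, 70 mm at its foot) standing at the line's far end: 118 mm from the mark along its x, 110 mm above the bench. Axes as the mark's.
- clamp_handle (a point): Middle of the lever's red cross bar (14 mm in diameter, 44 mm long along the hinge axis), at the end of the steel arm (14 x 8 mm), 125 mm from the hinge axis. A V saddle (34 mm long, 52 mm wide, 25 degree flanks) hangs under the arm 70 mm from the hinge; it centres the tube by a few mm as it shuts. Shut: handle 110 mm above the bench.
- eyepiece: Bystander: a black eyepiece, 32 mm in diameter, 40 mm tall, standing on the mat on the other side of the line, 105 to 155 mm from it. Origin under its centre. Leave it alone.
- dropper: Bystander: amber dropper bottle, 34 mm in diameter, 75 mm tall, on the bench beyond the mat beside the clamp's block. Origin under its centre.
- lens_jar: Bystander: white jar with blue cap, 52 mm in diameter, 45 mm tall, on the bench beyond the mat on the other side of the block. Origin under its centre.
- pocket_scope: Bystander: clear acrylic pocket microscope with a brass knob, 75 x 85 mm, 127 mm tall, to the left of the mat. Origin under its centre.
- driver: Bystander: yellow-handled screwdriver, 150 mm long, lying to the right of the mat.
- dish: Bystander: glass dish, 76 mm in diameter, 18 mm tall, to the right of the mat.
- lock_ring: Bystander: flat brass ring, 52 mm in diameter, 10 mm tall, to the right of the mat.

How it is judged:
On the way, in this order (a step that is already met when the one before it is completed fails the run):
1. the tube rests over the line (its centre within 7 mm of it, parallel within 0.1 rad, wholly on the mat), let go, with the lever still open (y of tube_center in the frame of mark between -0.007 and 0.007 m and angle between the x axis of tube_center and the x axis of mark, either way round below 0.1 rad and x of tube_center in the frame of mark between -0.02 and 0.02 m and linear speed of tube below 0.01 m/s and contact force between the fingers and tube below 0.2 N and value of joint clamp above 0.7 rad), for 0.3 s.
2. the clamp lever is swung shut (value of joint clamp below 0.05 rad), for 0.2 s.
At the end, for the whole second after the job is handed in: The lever is shut to within 0.05 rad of its stop, and under its saddle the tube lies at rest with its centre within 6 mm of the white line, parallel to it within 0.1 rad and within 20 mm of the middle of the mat's width, so wholly on the mat (value of joint clamp below 0.05 rad and y of tube_center in the frame of mark between -0.006 and 0.006 m and angle between the x axis of tube_center and the x axis of mark, either way round below 0.1 rad and x of tube_center in the frame of mark between -0.02 and 0.02 m and linear speed of tube below 0.01 m/s); the robot touches nothing.
It fails at once if the tube is lifted or tipped (its centre more than 12 mm above where it lies) (height (world z) of tube_center above 0.059 m).
It fails at once if the tube is shoved from the side (fingers on it with the grasp point lower than 75 mm above the bench) instead of rolled by its crown (contact force between the fingers and tube above 1 N and height (world z) of the grasp point below 0.075 m).
It fails at once if the tube is pressed with more than 60 N (contact force between the fingers and tube above 60 N).
It fails at once if a bystander is moved by more than 10 mm (distance of any of eyepiece, dropper, lens_jar, pocket_scope, driver, dish, lock_ring from where it was at the start of the episode above 0.01 m).
It also fails if it takes over 64 s, if anything falls off the work surface, if the arm or the gripper's body presses on something with over 40 N, if the wrist force passes 120 N, or if a joint passes its speed limit or range.

### The arm

A 6-joint arm with a two-finger parallel gripper is mounted at the origin on the work surface. World frame = base frame: x ahead of the robot, y to its left, z up, the work surface at z = 0. Lengths are in m, angles in rad, forces in N, time in s.
With the tool pointing down it reaches from about 0.35 to 0.775 m from the base axis. Payload 5.5 kg.
Tool frame: the origin (TCP) lies between the finger pads; the fingertips stand 19 mm ahead of it and the grasp point (between the pads) is the TCP; z points along the fingers, x is the direction in which the jaws open and shut, and the axes are right-handed (so a half turn about z gives the same grasp; the last joint's range is limited). The gripper opens to 85 mm and grips with 20 to 120 N. Pads are 22 mm wide; open, the fingers measure 114 mm over their backs; the gripper's body (76 mm by 85 mm) begins 54 mm behind the grasp point. The pads swing forward as they close: fully open they stand 13 mm farther back than shut.
Start: joints at [1.013, 0.313, 0.046, 1.304, 0, 1.431], TCP at [0.233, 0.526, 0.25] pointing down, gripper open.
Joint ranges: [-2.76, 2.76], [-0.86, 1.69], [-1.03, 1.26], [-2.2, 2.34], [-1.47, 1.5], [-3.14, 3.14]. Speed limits (rad/s): [2.57, 2.57, 3.14, 3.14, 3.14, 3.14].

### API

Orientations are given as a unit quaternion [w, x, y, z].
In Python, from workcell import env gives the robot as it stands. The module is installed in compiled form; this text tells all that it offers.
- The arm moves only by the tool carry_out, never from a script. Its argument "steps" is a list of rows, each a list of 7 numbers: the gripper command: -1 is shut, 1 is fully open, values between are in proportion, then the shift along the tool's x, y, z in m, then the turn, a rotation vector about the tool's x, y, z in rad. A call has 1 to 20 rows; each row shifts and turns the commanded pose from where the row before left it, along the tool's axes as they then stand; what a row does not reach is not made up. A row lasts 1/8 s, in which the tool goes at most 62.5 mm and 10.7 degrees, less where a joint would pass 70% of its speed; a pose out of reach is approached as far as the arm can. A call with a gripper value outside its range is refused whole. The fingers move at their own pace and stop on an object; "grip_force" is the grip in N (left out, the last holds). Time passes only in rows, so rows that do not move let the fingers close. It gives the time, the measured TCP pose, the force and the opening at its end, in the units of the state.
- env.get_state(): the state, without advancing time (a new reading comes with each control period).
- env.read_camera(name): name is "side" or "top" or "wrist"; returns a dict with "color" (400x640x3 uint8, red, green, blue), "K" (3x3 intrinsics, pixels), "dist" ([k1, k2, p1, p2, k3] as OpenCV has them; the pictures are not rectified), "R" (3x3) and "t" (3): a world point X has camera coordinates R X + t. Camera axes: x right, y down, z forward; pixel columns grow to the right and rows downward; lengths in m; the calibration is good to about 2 mm. A picture is of the moment at which its call begins. There is no depth.
- env.hand_in(): hands the job in, once; it reports no verdict.
The state is a dict: "clock": time; "joint_pos": joint angles; "qvel": joint speeds; "tau": joint torques, N m; "tcp_pos": TCP position; "orientation": TCP orientation; "wrist_force": force on the tool from outside, world axes, zero at the start; "ft_torque": the same for the moment, N m; "finger_gap": finger opening in m.
Only numpy, scipy, OpenCV 4.12 (cv2) and the standard library are available. Lean on these libraries where they do the work, as an engineer would, in place of code of your own. Each camera call takes 0.05 s, during which the arm holds its last target. There are 200 camera calls.

## Working session

There is one attempt and no reset: what is moved stays moved. The work goes in short steps, Python scripts to look and compute and a tool call to move; the robot and the scene stay as the last step left them, time stands still between calls to the robot, and variables do not carry over. Pictures are saved under pics/ and viewed, about 8 in all and at most 12, crops included, and the job is handed in when it is done.

Besides the shell and the picture viewer there is one more tool, called as name([rows], argument=value, ...), one row to a line, values as JSON. carry_out: Moves the arm, as the interface text tells. Its arguments: {"type":"object","properties":{"steps":{"type":"array","items":{"type":"array","items":{"type":"number"}}},"grip_force":{"type":"number"}},"required":["steps"]}

```bash
mkdir -p pics; cat > h.py <<'E'
from workcell import env
import numpy as np, cv2
def snap(n,f):
    c=env.read_camera(n); cv2.imwrite('pics/'+f,c['color'][...,::-1]); return c
def ray(c,px):
    u=cv2.undistortPoints(np.array([[px]],float),np.array(c['K']),np.array(c['dist'])).ravel()
    R=np.array(c['R']);t=np.array(c['t']).ravel()
    return -R.T@t, R.T@np.array([u[0],u[1],1])
def onz(c,px,z):
    o,d=ray(c,px); return (o+d*(z-o[2])/d[2])
def proj(c,X):
    return cv2.projectPoints(np.array(X,float).reshape(-1,3),cv2.Rodrigues(np.array(c['R']))[0],np.array(c['t'],float),np.array(c['K']),np.array(c['dist']))[0].reshape(-1,2)
E
python3 - <<'E'
from h import *
a=snap('top','top1.png');b=snap('side','side1.png')
import pickle;pickle.dump((a,b),open('c1.pkl','wb'))
s=env.get_state();print(s)
for c in(a,b):print(ray(c,(320,200)))
E
```

```text
{'clock': 0.1, 'joint_pos': array([1.01337663e+00, 3.13955108e-01, 4.50890221e-02, 1.30358712e+00,
       6.16086450e-09, 1.43121590e+00]), 'qvel': array([-0.00202834, -0.00026936,  0.00435956, -0.00028949, -0.00101674,
       -0.00055424]), 'tau': array([ 1.96630259e-03, -4.81724596e+01,  2.99245656e+01,  1.27211935e-02,
       -1.85622866e-04,  1.07848817e-05]), 'tcp_pos': array([0.23310138, 0.52517219, 0.24947959]), 'orientation': array([ 3.50536243e-04,  8.38387024e-01,  5.45074777e-01, -7.50625595e-04]), 'wrist_force': array([ 0.66331939,  1.07623263, -0.6219533 ]), 'ft_torque': array([-0.01385293, -0.02751127, -0.02841766]), 'finger_gap': 0.08549575412877594}
(array([ 0.29401986, -0.030101  ,  1.55640529]), array([ 0.16613471, -0.0024914 , -0.98613817]))
(array([ 0.14045777, -0.55752141,  0.95097532]), array([ 0.37383878,  0.49592026, -0.78400742]))
```

View pics/top1.png

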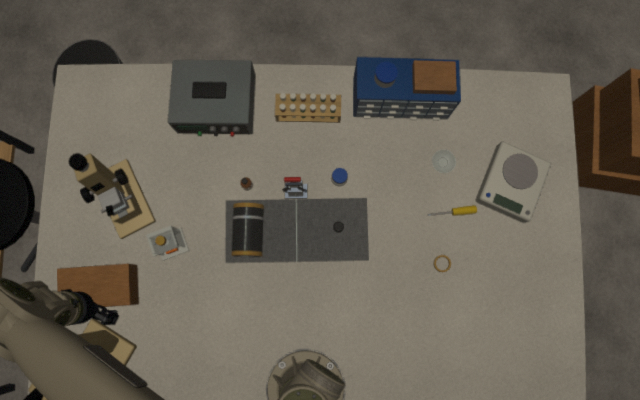

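View pics/side1.png

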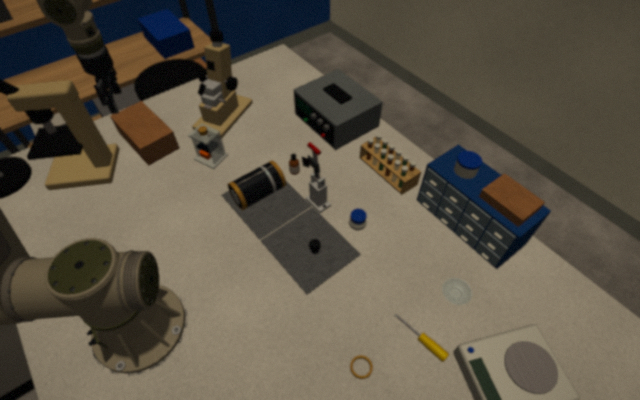

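The top view shows the mat (226–369, 198–262), the white line at column ~296.5, the tube at columns 233–264 (rows 203–256), the eyepiece at (338,227) and the lever handle at (292,180). In the side view the handle is at (315,148).

```bash
python3 - <<'E'
from h import *
import pickle;a,b=pickle.load(open('c1.pkl','rb'))
g=cv2.cvtColor(a['color'],cv2.COLOR_RGB2GRAY).astype(float)
P=[]
for r in range(202,260,3):
    w=g[r,290:304]; w=np.clip(w-np.median(w)-15,0,None)
    if w.sum()>0: P.append(onz(a,((w*np.arange(290,304)).sum()/w.sum(),r),.002))
P=np.array(P); f=np.polyfit(P[:,0],P[:,1],1); print('line y=',f, P[:,1].round(4))
for p in [(226,199),(367.5,198),(369,262),(226,262)]: print('mat',onz(a,p,.002).round(4))
print(g[230,222:275].astype(int)); print(g[196:265,285].astype(int)); print(g[198:262,248].astype(int))
# tube brass mask
hsv=cv2.cvtColor(a['color'],cv2.COLOR_RGB2HSV)
m=cv2.inRange(hsv,(8,90,70),(30,255,255)); m2=np.zeros_like(m); m2[195:265,225:275]=m[195:265,225:275]
ys,xs=np.nonzero(m2)
for s in (ys<228,ys>=228):
    print('ring',xs[s].min(),xs[s].max(),ys[s].min(),ys[s].max(),xs[s].mean(),ys[s].mean(), onz(a,(xs[s].mean(),ys[s].mean()),.085).round(4))
print('eye',onz(a,(338,227),.03))
o1,d1=ray(a,(292,180));o2,d2=ray(b,(315,148))
A=np.c_[d1,-d2];s=np.linalg.lstsq(A,o2-o1,rcond=None)[0];print('handle',o1+d1*s[0],o2+d2*s[1])
E
```

```text
line y= [0.03063939 0.02198257] [0.0387 0.0384 0.0382 0.0379 0.0377 0.0374 0.0372 0.0369 0.0365 0.0362
 0.036  0.0358 0.0356 0.0355 0.0345 0.0344 0.0342 0.0341 0.034  0.0333]
mat [0.5532 0.2524 0.002 ]
mat [ 0.565  -0.1784  0.002 ]
mat [ 0.3711 -0.1841  0.002 ]
mat [0.3621 0.2436 0.002 ]
[128 125 127 108  76  73  69  66  68  63  52  32  31  32  35  30  32  35
  34  35  33  39  52  86  75  50  41  37  36  35  32  32  32  31  27  32
  31  34  29  30  35  59  68  70  67  68  67  66  65  65  69  71  66]
[126 119  90  79  71  68  70  70  70  73  69  69  71  73  73  68  68  68
  69  68  70  70  71  72  68  68  67  67  69  70  72  70  67  65  66  65
  65  65  68  67  68  70  70  70  69  69  70  67  68  68  70  70  69  68
  70  70  68  67  68  71  70  68  68  69  71  80 104 120 123]
[127 116  86  73  83  93  94  91  86  54  50  47  47  47  44  48  53  85
 119 115  78  50  45  47  44  43  42  44  45  40  43  41  41  39  39  41
  42  39  40  40  39  41  40  39  36  40  40  40  39  39  39  43  57  80
  90  92  80  61  63  67  70  70  74  73]
ring 233 261 202 207 247.25409836065575 204.51639344262296 [0.5245 0.175  0.085 ]
ring 232 260 250 255 246.0079365079365 252.73809523809524 [0.386  0.1731 0.085 ]
eye [ 0.47128594 -0.08876608  0.03      ]
handle [0.56788952 0.04032153 0.2347722 ] [0.57375189 0.03731944 0.23582704]
```

carry_out([
  [0.2,-0.0259,0.0384,0,0,0,0],
  [0.2,-0.0259,0.0384,0,0,0,0],
  [0.2,-0.0259,0.0384,0,0,0,0],
  [0.2,-0.0259,0.0384,0,0,0,0],
  [0.2,-0.0259,0.0384,0,0,0,0],
  [0.2,-0.0259,0.0384,0,0,0,0],
  [0.2,-0.0259,0.0384,0,0,0,0],
  [0.2,-0.0259,0.0384,0,0,0,0],
  [0.2,-0.0259,0.0384,0,0,0,0],
  [0.2,0,0,0,0,0,0.16],
  [0.2,0,0,0,0,0,0.16],
  [0.2,0,0,0,0,0,0.16],
  [0.2,0,0,0,0,0,0.16],
  [0.2,0,0,0,0,0,0.16],
  [0.2,0,0,0,0,0,0.16],
  [0.2,0,0,0,0,0,0.16],
  [0.2,0,0,0,0,0,0],
])

```text
clock: 2.22
tcp_pos: [0.4543, 0.1722, 0.2499]
orientation: [0.0, 1.0, 0.017, -0.0]
wrist_force: [0.1, 0.4, 0.0]
finger_gap: 0.0512
```

```bash
python3 - <<'E'
from h import *
import pickle;a,b=pickle.load(open('c1.pkl','rb'))
w=snap('wrist','w1.png')
s=env.get_state();print(s['clock'],s['joint_pos'].round(3),s['tcp_pos'],s['orientation'],s['wrist_force'],s['finger_gap'])
for r in (212,230,248):
    g=cv2.cvtColor(a['color'],cv2.COLOR_RGB2GRAY)[r]
    o,d=ray(a,(232,r));o,e=ray(a,(263,r));m=d/np.linalg.norm(d)+e/np.linalg.norm(e);print(r,o+m*(.047-o[2])/m[2])
print(ray(w,(320,200)), 'tcp px',proj(w,s['tcp_pos']))
E
```

```text
2.275 [ 0.197  0.142 -0.175  1.254  0.     1.732] [0.45441532 0.17221933 0.25002243] [ 4.15827217e-05  9.99838231e-01  1.79840642e-02 -2.89854582e-04] [-0.14564129  0.99906443  0.78837865] 0.0511599926636193
212 [0.50819558 0.17857574 0.047     ]
230 [0.45498102 0.17642613 0.047     ]
248 [0.40228096 0.1743602  0.047     ]
(array([0.45203363, 0.24140078, 0.37316609]), array([ 0.00250201, -0.26699773, -0.96371935])) tcp px [[321.85407851 269.62546723]]
```

View pics/w1.png

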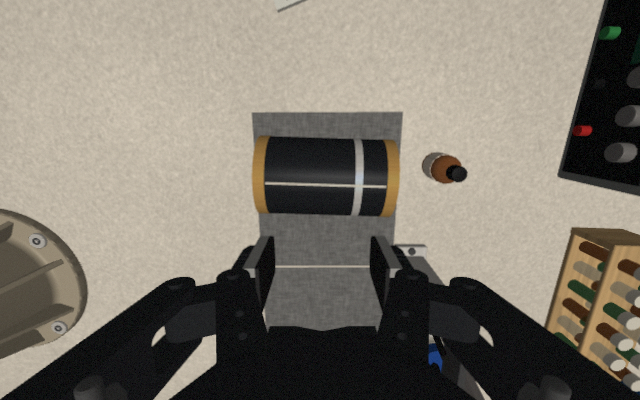

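The wrist view shows the tube at rows 137–215 (columns 254–400), the white line at row ~266 and the mat's end at row 112. The tube looks parallel to the line.

```bash
cat >> h.py <<'E'
def measure(w,lo=None):
    """tube axis & line from wrist picture: silhouette tangents (dark region) per column"""
    g=cv2.GaussianBlur(cv2.cvtColor(w['color'],cv2.COLOR_RGB2GRAY),(3,3),0).astype(float)
    T=[];L=[]
    for u in list(range(275,350,5))+[372,376,380]:
        col=g[:,u]
        dk=np.nonzero(col[60:330]<45)[0]+60
        runs=np.split(dk,np.nonzero(np.diff(dk)>12)[0]+1); r=max((q for q in runs if len(q) and q[-1]<300),key=len,default=[])
        if len(r)<30: continue
        o,d=ray(w,(u,r[0]-.5));_,e=ray(w,(u,r[-1]+.5))
        m=d/np.linalg.norm(d)+e/np.linalg.norm(e); T.append((o+m*(.047-o[2])/m[2])[:2])
        seg=col[r[-1]+8:322]
        if len(seg)>5:
            k=seg.argmax()
            if seg[k]>np.median(seg)+25: L.append(onz(w,(u,r[-1]+8+k),.002)[:2])
    out=[]
    for Q in (T,L):
        Q=np.array(Q)
        if len(Q)<4: out.append(None);continue
        f=np.polyfit(Q[:,0],Q[:,1],1);k=abs(np.polyval(f,Q[:,0])-Q[:,1])<.003
        f=np.polyfit(Q[k,0],Q[k,1],1); out.append((f[0].round(4),np.polyval(f,.463).round(4),k.sum()))
    return out
E
python3 - <<'E'
from h import *
w=env.read_camera('wrist');print(measure(w))
g=cv2.cvtColor(w['color'],cv2.COLOR_RGB2GRAY); print(g[105:280,320])
for p in [(254,177),(400,177)]:print(onz(w,p,.06))
for p in [(252,113),(403,112)]:print(onz(w,p,.002))
E
```

```text
[(np.float64(0.2362), np.float64(0.2119), np.int64(1)), (np.float64(0.0361), np.float64(0.1599), np.int64(3))]
[192 185 188 191 195 192 177 133  99 105 106  96 100 101  96  99  94  95
  95  94  97 102  97  99 100 103 104 104 102  91  89  93  73  26  11  19
  15  20  22  18  20  20  24  26  26  22  28  22  25  25  18  25  25  24
  14  26  25  28  28  29  31  35  37  35  39  45  45  50  56  59  66  64
  65  64  59  57  54  54 114 171 157  94  39  39  37  38  32  33  34  25
  30  27  25  32  27  18  27  24  20  27  22  23  25  25  20  24  26  22
  22  58  89  97  98 100 104 102 102 100 102  98  97  93  94  97  97  97
  99 102 100  95  92  90  97  96  91  91  93  99  96  98  99 101  96  96
  97  98  99  98  99  99 100  99 100 103 103 106 104  98  98 102 134 168
 134  99 101 101 102 100 102  99 101  97  95  97 102]
[0.37774503 0.17881263 0.06      ]
[0.54205864 0.18475172 0.06      ]
[0.36386085 0.24883011 0.002     ]
[0.5532994  0.25687195 0.002     ]h.py:33: RankWarning: Polyfit may be poorly conditioned
  f=np.polyfit(Q[k,0],Q[k,1],1); out.append((f[0].round(4),np.polyval(f,.463).round(4),k.sum()))
```

```bash
sed -i 's/>12)\[0\]+1/>30)[0]+1/; s/\[60:330\]<45/[60:320]<48/; s/+\[372,376,380\]//' h.py
python3 - <<'E'
from h import *
w=env.read_camera('wrist');print(measure(w))
E
```

```text
[(np.float64(0.0025), np.float64(0.18), np.int64(15)), (np.float64(0.0356), np.float64(0.0389), np.int64(14))]
```

carry_out([
  [0.2,0,-0.017,0.03,0,0,0],
  [0.2,0,0,0.05,0,0,0],
  [0.2,0,0,0.04,0,0,0],
  [0.2,0,0,0.01,0,0,0],
  [0.2,0,0,0.004,0,0,0],
  [0.2,0,0,0,0,0,0],
])

```text
clock: 3.12
tcp_pos: [0.4552, 0.1895, 0.1176]
orientation: [-0.0, 1.0, 0.017, 0.001]
wrist_force: [0.9, -0.3, -0.6]
finger_gap: 0.0513
```

carry_out([
  [0.2,0,0,0.002,0,0,0],
  [0.2,0,0,0.002,0,0,0],
  [0.2,0,0,0,0,0,0],
])

```text
clock: 3.5
tcp_pos: [0.4541, 0.1893, 0.1125]
orientation: [-0.0, 1.0, 0.017, 0.0]
wrist_force: [-0.2, -0.6, 0.1]
finger_gap: 0.051
```

carry_out([
  [0.2,0,0,0.001,0,0,0],
  [0.2,0,0,0.001,0,0,0],
  [0.2,0,0,0,0,0,0],
])

```text
clock: 3.88
tcp_pos: [0.454, 0.1893, 0.1102]
orientation: [-0.0, 1.0, 0.016, -0.0]
wrist_force: [0.4, 0.7, 0.0]
finger_gap: 0.0511
```

carry_out([
  [0.2,0,0,0.001,0,0,0],
  [0.2,0,0,0.001,0,0,0],
  [0.2,0,0,0,0,0,0],
])

```text
clock: 4.25
tcp_pos: [0.454, 0.1893, 0.1082]
orientation: [-0.0, 1.0, 0.016, -0.0]
wrist_force: [-0.5, 0.3, -0.3]
finger_gap: 0.0515
```

carry_out([
  [0.2,0,0,0.001,0,0,0],
  [0.2,0,0,0.001,0,0,0],
  [0.2,0,0,0,0,0,0],
])

```text
clock: 4.62
tcp_pos: [0.4542, 0.1896, 0.1074]
orientation: [-0.0, 1.0, 0.017, 0.0]
wrist_force: [-3.8, 0.5, 8.2]
finger_gap: 0.0516
```

carry_out([
  [0.2,0,0,0.001,0,0,0],
  [0.2,0,0,0,0,0,0],
])

```text
clock: 4.88
tcp_pos: [0.4542, 0.1898, 0.1072]
orientation: [-0.001, 1.0, 0.017, 0.001]
wrist_force: [-5.2, 0.7, 15.4]
finger_gap: 0.0512
```

carry_out([
  [0.2,0,0.003,0,0,0,0],
  [0.2,0,0.006,0,0,0,0],
  [0.2,0,0.006,0,0,0,0],
  [0.2,0,0.006,0,0,0,0],
  [0.2,0,0.006,0,0,0,0],
  [0.2,0,0.005,0,0,0,0],
  [0.2,0,0.003,0,0,0,0],
  [0.2,0,0.001,0,0,0,0],
  [0.2,0,0,0,0,0,0],
])

```text
clock: 6.0
tcp_pos: [0.4545, 0.1535, 0.1074]
orientation: [-0.0, 1.0, 0.017, 0.0]
wrist_force: [-8.8, -0.9, 20.7]
finger_gap: 0.0513
```

```bash
python3 - <<'E'
from h import *
w=snap('wrist','w2.png');print(measure(w));print(env.get_state()['wrist_force'])
E
```

```text
[(np.float64(0.0244), np.float64(0.19), np.int64(15)), (np.float64(-0.0556), np.float64(0.0972), np.int64(4))]
[-8.98571588  0.67943639 19.62003746]
```

View pics/w2.png

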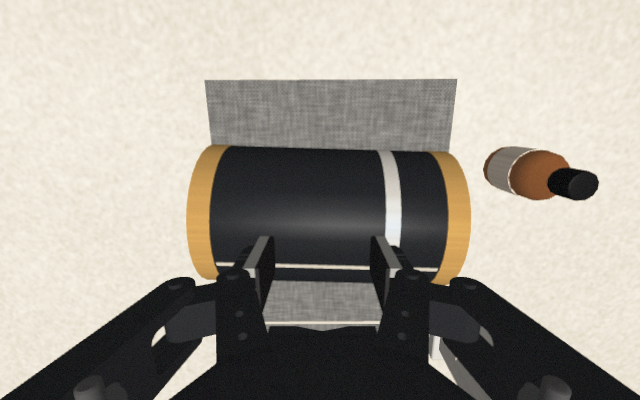

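The tube has rolled about 18 mm. Its upper edge is at rows 147–152, and the fingertips sit on it near the stripe at row ~266. The lower edge is partly hidden, so I'll measure from the upper tangent.

```bash
cat >> h.py <<'E'
def tube(w,cols=range(235,370,8)):
    g=cv2.GaussianBlur(cv2.cvtColor(w['color'],cv2.COLOR_RGB2GRAY),(3,3),0)
    Q=[]
    for u in cols:
        col=g[:,u]; i=next((i for i in range(60,300) if (col[i:i+8]<62).all()),None)
        if i is None: continue
        o,d=ray(w,(u,i-.5)); p=o+d*(.047-o[2])/d[2]
        Q.append((p[0],p[1]-.045*np.hypot(d[1],d[2])/abs(d[2])))
    Q=np.array(Q); f=np.polyfit(*Q.T,1);k=abs(np.polyval(f,Q[:,0])-Q[:,1])<.003
    f=np.polyfit(*Q[k].T,1); return 'yaw %.3f y(.463) %.4f n %d/%d'%(f[0],np.polyval(f,.463),k.sum(),len(k))
E
python3 - <<'E'
from h import *
w=env.read_camera('wrist');print(tube(w))
a=cv2.imread('pics/w1.png')[...,::-1].copy()
E
```

```text
yaw 0.001 y(.463) 0.1611 n 17/17
```

carry_out([
  [0.2,0,0,-0.008,0,0,0],
  [0.2,0,-0.017,0,0,0,0],
  [0.2,0,0,0.006,0,0,0],
  [0.2,0,0,0.002,0,0,0],
  [0.2,0,0,0,0,0,0],
  [0.2,0,0.004,0,0,0,0],
  [0.2,0,0.007,0,0,0,0],
  [0.2,0,0.007,0,0,0,0],
  [0.2,0,0.007,0,0,0,0],
  [0.2,0,0.007,0,0,0,0],
  [0.2,0,0.004,0,0,0,0],
  [0.2,0,0.002,0,0,0,0],
  [0.2,0,0,0,0,0,0],
])

```text
clock: 7.72
tcp_pos: [0.4556, 0.1325, 0.1073]
orientation: [-0.0, 1.0, 0.017, 0.0]
wrist_force: [-8.8, -1.9, 25.3]
finger_gap: 0.0512
```

```bash
python3 - <<'E'
from h import *
print(tube(env.read_camera('wrist')))
E
```

```text
yaw 0.004 y(.463) 0.1416 n 17/17
```

carry_out([
  [0.2,0,0,-0.008,0,0,0],
  [0.2,0,-0.0185,0,0,0,0],
  [0.2,0,0,0.006,0,0,0],
  [0.2,0,0,0.0015,0,0,0],
  [0.2,0,0,0,0,0,0],
  [0.2,0,0.004,0,0,0,0],
  [0.2,0,0.007,0,0,0,0],
  [0.2,0,0.007,0,0,0,0],
  [0.2,0,0.007,0,0,0,0],
  [0.2,0,0.007,0,0,0,0],
  [0.2,0,0.005,0,0,0,0],
  [0.2,0,0.002,0,0,0,0],
  [0.2,0,0,0,0,0,0],
])

```text
clock: 9.4
tcp_pos: [0.456, 0.1113, 0.1072]
orientation: [0.0, 1.0, 0.017, -0.0]
wrist_force: [-8.8, -0.5, 22.9]
finger_gap: 0.0512
```

carry_out([
  [0.2,0,0,-0.008,0,0,0],
  [0.2,0,-0.0185,0,0,0,0],
  [0.2,0,0,0.006,0,0,0],
  [0.2,0,0,0.002,0,0,0],
  [0.2,0,0,0,0,0,0],
  [0.2,0,0.004,0,0,0,0],
  [0.2,0,0.007,0,0,0,0],
  [0.2,0,0.007,0,0,0,0],
  [0.2,0,0.007,0,0,0,0],
  [0.2,0,0.007,0,0,0,0],
  [0.2,0,0.005,0,0,0,0],
  [0.2,0,0.002,0,0,0,0],
  [0.2,0,0,0,0,0,0],
])

```text
clock: 11.02
tcp_pos: [0.4566, 0.0905, 0.1072]
orientation: [0.0, 1.0, 0.016, -0.0]
wrist_force: [-8.2, -0.2, 23.5]
finger_gap: 0.0513
```

```bash
python3 - <<'E'
from h import *
print(tube(env.read_camera('wrist')))
E
```

```text
yaw 0.004 y(.463) 0.1013 n 17/17
```

carry_out([
  [0.2,0,0,-0.008,0,0,0],
  [0.2,0,-0.0205,0,0,0,0],
  [0.2,0,0,0.006,0,0,0],
  [0.2,0,0,0.002,0,0,0],
  [0.2,0,0,0,0,0,0],
  [0.2,0,0.004,0,0,0,0],
  [0.2,0,0.007,0,0,0,0],
  [0.2,0,0.007,0,0,0,0],
  [0.2,0,0.007,0,0,0,0],
  [0.2,0,0.007,0,0,0,0],
  [0.2,0,0.005,0,0,0,0],
  [0.2,0,0.0025,0,0,0,0],
  [0.2,0,0,0,0,0,0],
])

```text
clock: 12.7
tcp_pos: [0.4571, 0.0713, 0.1073]
orientation: [0.0, 1.0, 0.016, -0.0]
wrist_force: [-7.7, -2.1, 23.8]
finger_gap: 0.0511
```

carry_out([
  [0.2,0,0,-0.008,0,0,0],
  [0.2,0,-0.02,0,0,0,0],
  [0.2,0,0,0.006,0,0,0],
  [0.2,0,0,0.002,0,0,0],
  [0.2,0,0,0,0,0,0],
  [0.2,0,0.004,0,0,0,0],
  [0.2,0,0.007,0,0,0,0],
  [0.2,0,0.007,0,0,0,0],
  [0.2,0,0.007,0,0,0,0],
  [0.2,0,0.007,0,0,0,0],
  [0.2,0,0.005,0,0,0,0],
  [0.2,0,0.002,0,0,0,0],
  [0.2,0,0,0,0,0,0],
])

```text
clock: 14.32
tcp_pos: [0.4578, 0.0523, 0.1073]
orientation: [0.001, 1.0, 0.016, -0.0]
wrist_force: [-8.5, -1.0, 24.6]
finger_gap: 0.0514
```

```bash
python3 - <<'E'
from h import *
print(tube(env.read_camera('wrist')))
E
```

```text
yaw 0.003 y(.463) 0.0609 n 17/17
```

carry_out([
  [0.2,0,0,-0.008,0,0,0],
  [0.2,0,-0.017,0,0,0,0.03],
  [0.2,0,0,0.006,0,0,0],
  [0.2,0,0,0.002,0,0,0],
  [0.2,0,0,0,0,0,0],
  [0.2,0,0.004,0,0,0,-0.006],
  [0.2,0,0.006,0,0,0,-0.009],
  [0.2,0,0.006,0,0,0,-0.009],
  [0.2,0,0.006,0,0,0,-0.009],
  [0.2,0,0.003,0,0,0,-0.003],
  [0.2,0,0.001,0,0,0,0],
  [0.2,0,0,0,0,0,0],
])

```text
clock: 15.88
tcp_pos: [0.4585, 0.0434, 0.1075]
orientation: [0.0, 1.0, 0.019, 0.0]
wrist_force: [-7.2, -0.4, 22.9]
finger_gap: 0.0512
```

```bash
python3 - <<'E'
from h import *
print(tube(env.read_camera('wrist')))
E
```

```text
yaw 0.004 y(.463) 0.0469 n 17/17
```

carry_out([
  [0.2,0,0,-0.008,0,0,0],
  [0.2,0,-0.012,0,0,0,0],
  [0.2,0,0,0.006,0,0,0],
  [0.2,0,0,0.002,0,0,0],
  [0.2,0,0,0,0,0,0],
  [0.2,0,0.003,0,0,0,0],
  [0.2,0,0.005,0,0,0,0],
  [0.2,0,0.004,0,0,0,0],
  [0.2,0,0.003,0,0,0,0],
  [0.2,0,0.001,0,0,0,0],
  [0.2,0,0,0,0,0,0],
  [0.2,0,0,-0.003,0,0,0],
  [0.2,0,0,-0.03,0,0,0],
  [0.2,0,0,-0.04,0,0,0],
  [0.2,0,-0.03,-0.05,0,0,0],
  [0.2,0,-0.05,0,0,0,0],
  [0.2,0,0,0,0,0,0],
])

```text
clock: 18.05
tcp_pos: [0.4552, 0.1227, 0.2283]
orientation: [-0.0, 1.0, 0.022, -0.0]
wrist_force: [-0.2, -0.9, -0.8]
finger_gap: 0.0515
```

```bash
python3 - <<'E'
from h import *
w=snap('wrist','w3.png');print(tube(w,range(275,345,5)),tube(w,range(268,340,8)))
import pickle;pickle.dump(w,open('w3.pkl','wb'))
g=snap('top','top2.png')
E
```

```text
yaw 0.005 y(.463) 0.0392 n 14/14 yaw 0.007 y(.463) 0.0391 n 9/9
```

View pics/w3.png

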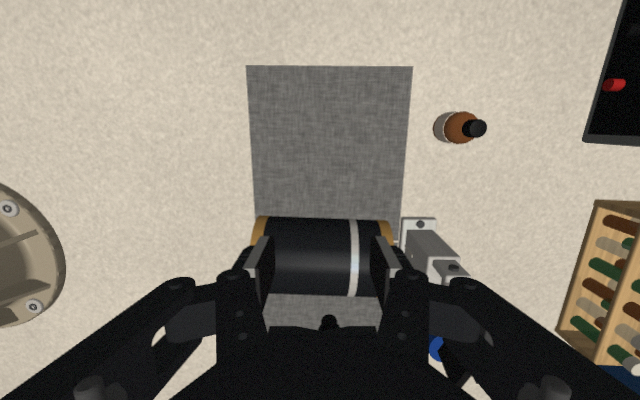

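The tube now lies at rows 217–296, and the fingers hide its ends and the line. I'll check it against the line in the top view.

```bash
python3 - <<'E'
import cv2
im=cv2.imread('pics/top2.png')[165:275,250:350]
cv2.imwrite('pics/top2c.png',cv2.resize(im,None,fx=5.4,fy=5.4,interpolation=cv2.INTER_CUBIC))
E
```

```text
(no output)
```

View pics/top2c.png

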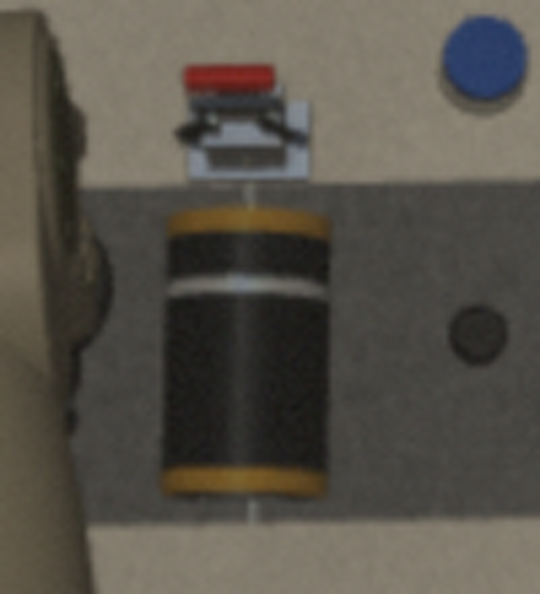

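The crop shows the line at column ~250 and the tube at 165–330, mid 247.5. After about 3.5 of parallax correction the tube is over the line to within 1 mm and parallel to it. The lever is still upright. Next, the gripper goes shut and over behind the handle.

carry_out([
  [-1,0,0,-0.046,0,0,0],
  [-1,0,0,-0.046,0,0,0],
  [-1,0.0368,0.0219,0,0,0,0],
  [-1,0.0368,0.0219,0,0,0,0],
  [-1,0.0368,0.0219,0,0,0,0],
  [-1,0.0368,0.0219,0,0,0,0],
  [-1,0,0,0,0,0,0],
  [-1,0,0,0,0,0,0],
])

```text
clock: 19.15
tcp_pos: [0.6054, 0.0375, 0.3195]
orientation: [-0.0, 1.0, 0.019, -0.001]
wrist_force: [-0.2, -0.8, 0.4]
finger_gap: -0.0
```

```bash
python3 - <<'E'
from h import *
w=snap('side','side3.png')
t=env.get_state()['tcp_pos'];print(t,proj(w,[t,t+[0,0,-.019],[.571,.039,.2345],[.582,.042,.11]]))
im=cv2.imread('pics/side3.png')[60:240,220:400]
cv2.imwrite('pics/side3c.png',cv2.resize(im,None,fx=3.3,fy=3.3,interpolation=cv2.INTER_CUBIC))
E
```

```text
[0.60512601 0.03804106 0.3201838 ] [[324.76892188 116.94697713]
 [324.7208468  123.03618994]
 [313.74985437 148.4714446 ]
 [316.93846364 178.19347419]]
```

View pics/side3c.png

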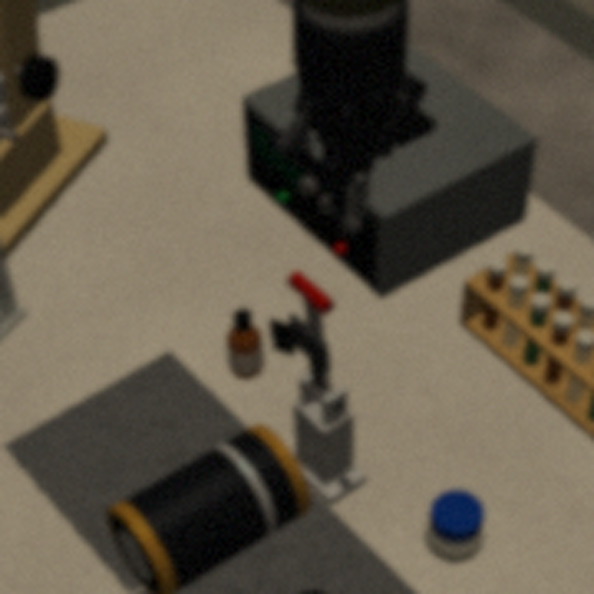

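The handle is at full-frame pixel (314.5,148), which matches the estimate. The shut fingers are above and behind it, so they can descend and pull.

carry_out([
  [-1,0.004,0,0.04,0,0,0],
  [-1,0,0,0.039,0,0,0],
  [-1,-0.006,0,0,0,0,0],
  [-1,-0.006,0,0,0,0,0],
  [-1,-0.006,0,0,0,0,0],
  [-1,-0.006,0,0,0,0,0],
  [-1,0,0,0,0,0,0],
])

```text
clock: 20.08
tcp_pos: [0.5861, 0.0377, 0.2431]
orientation: [0.0, 1.0, 0.019, 0.001]
wrist_force: [0.1, -0.8, 0.9]
finger_gap: -0.0002
```

carry_out([
  [-1,-0.008,0,0.001,0,0,0],
  [-1,-0.008,0,0.001,0,0,0],
  [-1,-0.008,0,0.001,0,0,0],
  [-1,0,0,0,0,0,0],
])

```text
clock: 20.58
tcp_pos: [0.5609, 0.0368, 0.2385]
orientation: [-0.0, 1.0, 0.019, -0.001]
wrist_force: [-0.4, -0.5, -0.5]
finger_gap: -0.0002
```

```bash
python3 - <<'E'
from h import *
w=snap('side','side4.png')
im=cv2.imread('pics/side4.png')[80:230,240:390]
cv2.imwrite('pics/side4c.png',cv2.resize(im,None,fx=4,fy=4,interpolation=cv2.INTER_CUBIC))
E
```

```text
(no output)
```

View pics/side4c.png

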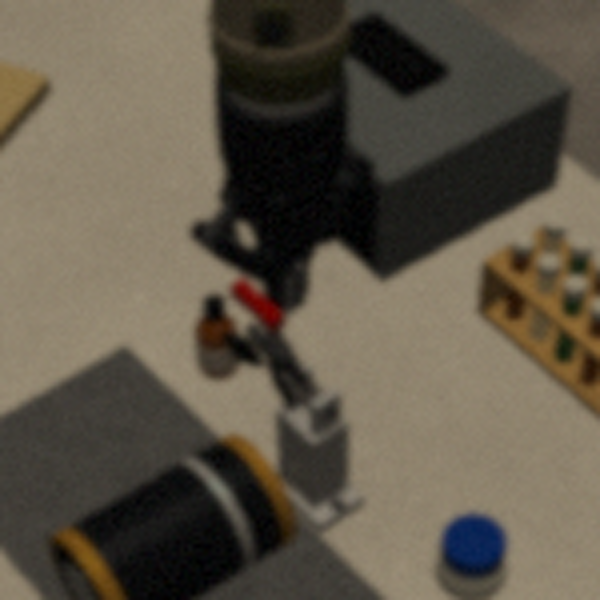

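The bar has moved to full-frame pixel (304.5,156) with the finger behind it, so the lever is swinging. I'll keep pulling along the arc.

carry_out([
  [-1,-0.008,0,0.004,0,0,0],
  [-1,-0.008,0,0.005,0,0,0],
  [-1,-0.008,0,0.006,0,0,0],
  [-1,-0.008,0,0.007,0,0,0],
  [-1,-0.008,0,0.008,0,0,0],
  [-1,-0.008,0,0.009,0,0,0],
  [-1,-0.007,0,0.009,0,0,0],
  [-1,0,0,0,0,0,0],
])

```text
clock: 21.62
tcp_pos: [0.5058, 0.0347, 0.1897]
orientation: [-0.0, 1.0, 0.019, -0.001]
wrist_force: [0.1, 0.0, -0.3]
finger_gap: 0.0
```

```bash
python3 - <<'E'
from h import *
w=env.read_camera('side');hsv=cv2.cvtColor(w['color'],cv2.COLOR_RGB2HSV)
m=(cv2.inRange(hsv,(0,150,90),(6,255,255))|cv2.inRange(hsv,(174,150,90),(180,255,255)))[120:210,260:340]
ys,xs=np.nonzero(m);print(len(xs),xs.mean()+260,ys.mean()+120)
for th in (1.2,1,.9,.8,.7,.6,.5,.4,.2,0): print(th,proj(w,[.582-.125*np.cos(th),.042-.125*.03*np.cos(th),.11+.125*np.sin(th)]))
E
```

```text
47 286.0 179.72340425531914
1.2 [[302.59064145 156.18573363]]
1 [[295.80954691 163.30850125]]
0.9 [[292.76141059 167.12575108]]
0.8 [[289.99448742 171.04625434]]
0.7 [[287.54233331 175.01799359]]
0.6 [[285.43283319 178.98912421]]
0.5 [[283.6878055  182.90907919]]
0.4 [[282.32281295 186.72957423]]
0.2 [[280.7641481  193.89551748]]
0 [[280.76094148 200.17526888]]
```

carry_out([
  [-1,0.01,0,0,0,0,0],
  [-1,0,0,-0.033,0,0,0],
  [-1,-0.025,0,0,0,0,0],
  [-1,-0.025,0,0,0,0,0],
  [-1,0,0,0.01,0,0,0],
  [-1,0,0,0.008,0,0,0],
  [-1,0,0,0.008,0,0,0],
  [-1,0,0,0.008,0,0,0],
  [-1,0,0,0.008,0,0,0],
  [-1,0,0,0.008,0,0,0],
  [-1,0,0,0.008,0,0,0],
  [-1,0,0,0.008,0,0,0],
  [-1,0,0,0.008,0,0,0],
  [-1,0,0,0.004,0,0,0],
  [-1,0,0,0,0,0,0],
])

```text
clock: 23.55
tcp_pos: [0.468, 0.033, 0.1452]
orientation: [-0.0, 1.0, 0.019, 0.0]
wrist_force: [1.1, -0.3, -0.2]
finger_gap: -0.0001
```

carry_out([
  [-1,0,0,0.003,0,0,0],
  [-1,0,0,0.002,0,0,0],
  [-1,0,0,0,0,0,0],
])

```text
clock: 23.92
tcp_pos: [0.4678, 0.0331, 0.141]
orientation: [0.0, 1.0, 0.02, 0.001]
wrist_force: [-0.0, -0.1, 0.9]
finger_gap: -0.0003
```

carry_out([
  [-1,0,0,0.002,0,0,0],
  [-1,0,0,0.002,0,0,0],
  [-1,0,0,0,0,0,0],
])

```text
clock: 24.3
tcp_pos: [0.4672, 0.0331, 0.1367]
orientation: [-0.0, 1.0, 0.019, 0.0]
wrist_force: [-0.0, 0.0, -0.2]
finger_gap: 0.0002
```

carry_out([
  [-1,0,0,0.001,0,0,0],
  [-1,0,0,0.001,0,0,0],
  [-1,0,0,0,0,0,0],
])

```text
clock: 24.68
tcp_pos: [0.4673, 0.0331, 0.1353]
orientation: [0.0, 1.0, 0.02, 0.0]
wrist_force: [-0.2, 0.1, 5.4]
finger_gap: -0.0
```

carry_out([
  [-1,0,0,0.001,0,0,0],
  [-1,0,0,0.001,0,0,0],
  [-1,0,0,0,0,0,0],
])

```text
clock: 25.05
tcp_pos: [0.4674, 0.0331, 0.1347]
orientation: [0.0, 1.0, 0.02, 0.001]
wrist_force: [-4.1, -0.1, 15.6]
finger_gap: -0.0001
```

The press meets a firm stop at TCP z = 0.135, where the tips are level with the top of the shut bar. Now I'll withdraw and check.

carry_out([
  [-1,0,0,-0.003,0,0,0],
  [-1,0,0,-0.02,0,0,0],
  [-1,0,0,-0.05,0,0,0],
  [-1,0,0,-0.05,0,0,0],
  [-1,-0.02,-0.05,0,0,0,0],
  [-1,-0.02,-0.05,0,0,0,0],
  [-1,-0.02,-0.05,0,0,0,0],
  [-1,-0.02,-0.05,0,0,0,0],
  [-1,0,0,0,0,0,0],
])

```text
clock: 26.18
tcp_pos: [0.3772, 0.2324, 0.2555]
orientation: [-0.0, 1.0, 0.023, -0.001]
wrist_force: [0.6, -1.1, -0.9]
finger_gap: -0.0002
```

```bash
python3 - <<'E'
from h import *
w=snap('side','side5.png');hsv=cv2.cvtColor(w['color'],cv2.COLOR_RGB2HSV)
m=(cv2.inRange(hsv,(0,150,90),(6,255,255))|cv2.inRange(hsv,(174,150,90),(180,255,255)))[120:220,260:340]
ys,xs=np.nonzero(m);print(len(xs),xs.mean()+260,ys.mean()+120)
snap('top','top5.png')
a=cv2.imread('pics/side5.png')[130:240,210:350];b=cv2.imread('pics/top5.png')[165:275,220:380]
f=lambda i:cv2.resize(i,None,fx=2.6,fy=2.6,interpolation=cv2.INTER_CUBIC)
cv2.imwrite('pics/end.png',cv2.hconcat([f(a),f(b)]));print(env.get_state()['wrist_force'])
E
```

```text
42 281.2857142857143 199.33333333333331
[ 0.48214363  0.47014229 -0.7717248 ]
```

View pics/end.png

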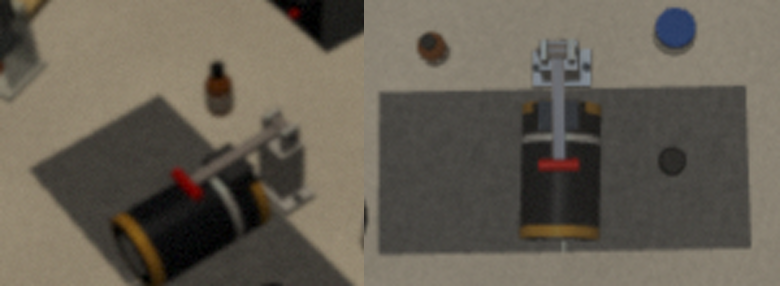

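The lever is level along the line with its saddle over the tube; the red bar is at (281,199) against (281,200) predicted for shut. The tube is centred on the line and the bystanders are in place.

```bash
python3 -c "
from workcell import env
print(env.hand_in())"
```

```text
the job is handed in; nothing more can be done
None
```

The tube is over the white line and the clamp lever is shut. I handed the job in at about 26 s on the robot's clock, well inside the 64 s limit.

**Rolling:** I rolled the tube about 141 mm onto the line with eight short strokes of the fingertips on its crown. The force readings after each stroke were 15–25 N, against the 60 N limit. I then lifted the fingers clear.

**Clamp:** With the gripper shut I pulled the red bar down from behind, then pressed it from above. It met a firm stop at the expected shut height, reaching about 16 N, and I moved the hand away.

**Last checks:**
- **Tube position:** after release, with the lever still open, the wrist and top cameras both put the tube within about 1 mm of the line. I did not re-measure it after shutting the clamp; the final picture shows it still centred.
- **Lever:** the bar appeared within 1 pixel (about 0.025 rad) of where it should be when shut.
- **Bystanders:** those in view (eyepiece, dropper and lens jar) looked unmoved. The others were outside the final crop and I did not check them.
- **Force:** the hand was clear of everything, with wrist force at noise level.

**Disagreements:**
- **Tube angle:** the wrist camera gave the tube about 0.03 rad off the line's direction, although the top view looked parallel. A small twist I added to correct it did not change that reading. It is inside the 0.1 rad limit either way.
- **Line position:** the wrist and top cameras placed the scene about 3 mm apart, so I relied on positions relative to the line.

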